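# Seat the reference mirror in the reader and shut its hood

### The job

Load the reader for its daily check: take the T-shaped mirror plate by its black grip and lower it gently onto the reader's sloping seat, crossbar towards the reader's low front edge, until its three ball feet are fully home in the cone, the groove and on the flat, and let go of it. Once it sits properly, swing the open hood over it and press it shut against its stop, without slamming it. Leave the other things on the worktop where they are.

Things in the scene. Friction and masses are not known exactly. Their poses are not given: they have to be found in the camera images.
- plate: Mirror plate, loose, 0.3-0.47 kg: bare aluminium T, 8 mm thick, black grip on top, three 13 mm steel ball feet below. Origin in the plane of the feet's lowest points, z up out of the plate, x along the stem from crossbar to single foot, y along the crossbar. Crossbar 28 (x) by 106 (y), centred at x -36; stem 38 wide, x -50 to +62; underside z 14.5, top face z 22.5 mm. Centre of mass near under the grip.
- grip (a point): Top centre of the plate's upright black grip (plate x -8, y 0, z 58.5 mm). The grip is a block 52 mm long in x, 14 mm thick in y, 36 mm high above the plate's top face; take it across its 14 mm. Round its foot runs a collar 5 mm wider on each side, 3 mm high. Over each foot a screw head 12 mm across stands 2.6 mm above the top face.
- foot_cone (a point): centre of the ball foot at the crossbar's +y end (plate x -36, y +38, z 6.5 mm); it belongs in the cone. The three balls are alike: the T shape alone tells which way the plate goes in
- foot_groove (a point): centre of the ball foot at the crossbar's -y end (plate x -36, y -38, z 6.5 mm); it belongs in the V groove
- foot_flat (a point): centre of the ball foot near the free end of the stem (plate x +46, y 0, z 6.5 mm); it belongs on the flat seat
- reader: The reader: white wedge-shaped bench instrument, fixed to the worktop, 192 mm deep (x), 156 mm wide (y), 30 mm high along its front edge, 120 mm at the back. Origin under its centre, -x is its low front, z up. Its sloping top is the seat face; the light hood is hinged at the top of the slope. A bench centrifuge (180 mm high, lid up at the back) stands behind and to the left of it
- seat: The reader's seat face, sloping up 25 degrees towards the reader's back. Origin in the middle of the face, 75 mm above the worktop; x up the slope, y across, z square out of the face. The plate is home when its frame is parallel to this one, its origin at x 0, y 0, z +4.7 mm. The three steel seats are dry: a ball set down off centre can hang on the flank instead of sliding to the bottom.
- seat_cone (a point): Where the ball's centre lies when home in the cone (seat x -36, y +38, z 11.2 mm). Round steel seat, 25 mm across, 10 mm high, with a 90-degree cone 16 mm wide at its mouth
- seat_groove (a point): Where the ball's centre lies when home in the groove (seat x -36, y -38, z 11.2 mm). Square steel seat, 26 mm, 10 mm high, with a 90-degree V groove 16 mm wide that runs along y, towards the cone
- seat_flat (a point): Where the ball's centre lies when home on the flat (seat x +46, y 0, z 11.2 mm). Round flat steel seat, 25 mm across, 4.7 mm high
- hood (a joint): Hood angle, rad: 0 = shut on its stop, grows as it opens up and back, 2.01 = upright; starts at 1.85 to 2.15, ends at 2.35. Turns about seat y through hood_hinge. A friction hinge (0.36 N m) holds it anywhere: push it all the way. Near the end a sprung pad inside bears on the grip (4 N when shut); shutting takes about 5 N at the outer end. A plate more than 2.5 mm high stops it short.
- hood_hinge (a point): Middle of the hood's hinge: seat x +92, y 0, z +30 mm. The hood is a white box open below, 128 mm wide; shut, its flat top panel reaches from 6 to 166 mm down-slope of the hinge, outer face 45 mm further out than the hinge; walls on the sides and in front, a small lip low on the front wall
- hood_edge (a point): Point on the outer face of the hood's top panel, on its centre line, 140 mm from the hinge along the panel (26 mm short of its free edge): a good place to push. While the hood stands open this face looks away from the robot
- instrument_box: flat stainless steel instrument box with a wire loop on its lid, 76x196x62 mm, a bystander; origin under its centre
- bottle_white: white plastic screw-cap bottle, 61 mm across, 150 mm tall, a bystander; origin under its centre
- tape_roll: cream roll of surgical tape standing on end, 33 mm across, 34 mm tall, a bystander; origin under its centre
- bottle_alc: translucent spirit bottle with a white cap, 69 mm across, 207 mm tall, a bystander; origin under its centre
- carton: full white carton of compresses, 116x227x74 mm, a bystander; origin under its centre
- needle_pack: flat blister packet, 30x86x9 mm, a bystander; origin under its centre

How it is judged (in metres and radians):
On the way:
1. the plate sits with all three feet home in their seats (each ball within 1.5 mm of its place), let go, while the hood is still well open (distance between foot_cone and seat_cone below 0.0015 m and distance between foot_groove and seat_groove below 0.0015 m and distance between foot_flat and seat_flat below 0.0015 m and contact force between the fingers and plate below 0.1 N and value of joint hood above 1 rad), for 0.3 s.
At the end, for the whole second after the job is handed in: Each of the plate's three ball feet lies within 1.5 mm of its home place in its own seat (cone, groove, flat), the plate is at rest, and the hood is shut to within 0.03 rad of its stop (distance between foot_cone and seat_cone below 0.0015 m and distance between foot_groove and seat_groove below 0.0015 m and distance between foot_flat and seat_flat below 0.0015 m and value of joint hood below 0.03 rad and linear speed of plate below 0.01 m/s and angular speed of plate below 0.05 rad/s); the robot touches nothing.
It fails at once if the plate is forced or dropped onto the reader (more than 40 N between them) (contact force between plate and reader above 40 N).
It fails at once if the plate is tipped by more than about 57 degrees (angle between plate's own z axis and vertical above 1 rad).
It fails at once if the hood is slammed (shutting faster than 3 rad/s) (velocity of joint hood below -3 rad/s).
It fails at once if one of the other things on the worktop is moved by more than 3 cm (distance of any of instrument_box, bottle_white, tape_roll, bottle_alc, carton, needle_pack from where it was at the start of the episode above 0.03 m).
It also fails if it takes over 61 s, if anything falls off the work surface, if the arm or the gripper's body presses on something with over 40 N, if the wrist force passes 120 N, or if a joint passes its speed limit or range.

### The arm

A 7-joint arm with a two-finger parallel gripper is mounted at the origin on a cart in front of the work surface, level with it; the furniture and walls round the work are solid. World frame = base frame: x ahead of the robot, y to its left, z up, the work surface at z = 0. Lengths are in m, angles in degrees, forces in N, time in s.
With the tool pointing down it reaches from about 0.425 to 1.025 m from the base axis. Payload 3.6 kg.
Tool frame: the origin (TCP) lies on the centre line of the jaws, within the pads' length; the fingertips stand 19 mm ahead of it and the grasp point (between the pads) is the TCP; z points along the fingers, y is the direction in which the jaws open and shut (so a half turn about z gives the same grasp; the last joint's range is limited). The gripper opens to 85 mm and grips with 20 to 120 N. Pads are 22 mm wide; open, the fingers measure 114 mm over their backs; the gripper's body (76 mm by 85 mm) begins 54 mm behind the grasp point. The pads swing forward as they close: fully open they stand 13 mm farther back than shut.
Start: joints at [70.789, 33.873, 2.773, 92.16, -1.908, 54.013, -1.931], TCP at [0.174, -0.704, 0.25] pointing down, gripper open.
Joint ranges: [-153.93, 153.93], [-27.13, 128.08], [-72.61, 78.16], [10.71, 143.7], [-87.88, 267.88], [4.46, 118.87], [-176.78, 176.78]. Speed limits (degrees/s): [147.25, 147.25, 180, 180, 180, 180, 180].

### API

Orientations are given as [roll, pitch, yaw] about the fixed x, y, z axes, in that order (R = Rz(yaw) Ry(pitch) Rx(roll)).
In Python, from plant import manip gives the robot as it stands. Calls block until the motion is done:
- manip.move_pose(position, orientation): joint-space move of the TCP to a pose.
- manip.line_to(position, v=0.15, rot=None, guard=None): straight line of the TCP; rot=None keeps the orientation; v is the mean speed in m/s. With guard (N) it stops when the force on the tool has changed by that much, and returns True; else False.
- manip.move_joints(angles): joint-space move.
- manip.command_gripper(opening, grasp_force=None): finger opening in m; grasp_force is the grip in N (None keeps the last); returns when the fingers have stopped.
- manip.sleep(seconds).
- manip.solve_ik(position, orientation): joint angles nearest the present ones, or None.
- manip.camera(name): name is "scene" or "top" or "wrist"; returns a dict with "image" (400x640x3 uint8, red, green, blue), "camera_matrix" (3x3 intrinsics, pixels), "extrinsics" (4x4, takes a point from camera to world coordinates). Camera axes: x right, y down, z forward; pixel columns grow to the right and rows downward; lengths in m; the calibration is good to about 2 mm. A picture is of the moment at which its call begins. There is no depth.
A pose or a line that the arm cannot do raises manip.Unreachable and nothing moves.
- manip.sign_off(): hands the job in, once; it reports no verdict.
Readings, each from a call of its own:
- manip.current_t(): time.
- manip.current_q(): joint angles.
- manip.current_dq(): joint speeds.
- manip.current_joint_efforts(): joint torques, N m.
- manip.current_position(): TCP position.
- manip.current_eef_rot(): TCP orientation.
- manip.current_ft_force(): force on the tool from outside, world axes, zero at the start.
- manip.current_moment(): the same for the moment, N m.
- manip.current_opening(): finger opening in m.
Only numpy, scipy, OpenCV 4.12 (cv2) and the standard library are available. Lean on these libraries where they do the work, as an engineer would, in place of code of your own. Each camera call takes 0.05 s, during which the arm holds its last target.

## Working session

There is one attempt and no reset: what is moved stays moved. The work goes in short steps, each a Python script; the robot and the scene stay as the last script left them, time stands still between calls to the robot, and variables do not carry over. Pictures are saved under pics/ and viewed, and the job is handed in when it is done.

```bash
ls; mkdir -p pics; cat > h.py <<'E'
from plant import manip
import numpy as np, cv2, pickle
from scipy.spatial.transform import Rotation as R
def snap(name,tag):
    c=manip.camera(name); cv2.imwrite(f'pics/{tag}.png',c['image'][:,:,::-1]); pickle.dump(c,open(f'pics/{tag}.pkl','wb')); return c
def load(tag): return pickle.load(open(f'pics/{tag}.pkl','rb'))
def crop(tag,x0,y0,w,h,s,out):
    im=cv2.imread(f'pics/{tag}.png')[y0:y0+h,x0:x0+w]; cv2.imwrite(f'pics/{out}.png',cv2.resize(im,None,fx=s,fy=s,interpolation=cv2.INTER_CUBIC))
def proj(c,P):
    E=np.linalg.inv(c['extrinsics']); p=(E[:3,:3]@np.atleast_2d(P).T).T+E[:3,3]; q=(c['camera_matrix']@p.T).T; return q[:,:2]/q[:,2:]
def ray(c,uv):
    d=np.linalg.inv(c['camera_matrix'])@np.array([uv[0],uv[1],1.]); d=c['extrinsics'][:3,:3]@d; return c['extrinsics'][:3,3],d/np.linalg.norm(d)
E
python3 - <<'E'
from h import *
for n in ('scene','top','wrist'):
    c=snap(n,n+'0'); print(n,c['camera_matrix'].tolist(),np.round(c['extrinsics'],3).tolist())
print(manip.current_t(),manip.current_eef_rot(),manip.current_opening())
E
```

```text
pics
scene [[450.4732453788117, 0.0, 321.2245815179869], [0.0, 450.4732453788117, 198.47665509882918], [0.0, 0.0, 1.0]] [[-0.569, -0.447, 0.69, -0.465], [-0.822, 0.325, -0.467, 0.624], [-0.016, -0.833, -0.553, 0.913], [0.0, 0.0, 0.0, 1.0]]
top [[398.49394601117837, 0.0, 321.5958669598642], [0.0, 398.49394601117837, 195.94335399484808], [0.0, 0.0, 1.0]] [[0.072, -0.78, 0.622, -0.402], [-0.997, -0.045, 0.059, -0.151], [-0.018, -0.624, -0.781, 1.273], [0.0, 0.0, 0.0, 1.0]]
wrist [[302.0434283630341, 0.0, 318.38325858271696], [0.0, 302.0434283630341, 202.76785579907164], [0.0, 0.0, 1.0]] [[0.239, -0.918, -0.318, 0.255], [-0.971, -0.226, -0.078, -0.684], [-0.001, 0.327, -0.945, 0.374], [0.0, 0.0, 0.0, 1.0]]
0.15 [-1.79901280e+02  5.68710943e-03  1.38570196e+01] 0.08524649590751097
```

View pics/scene0.png

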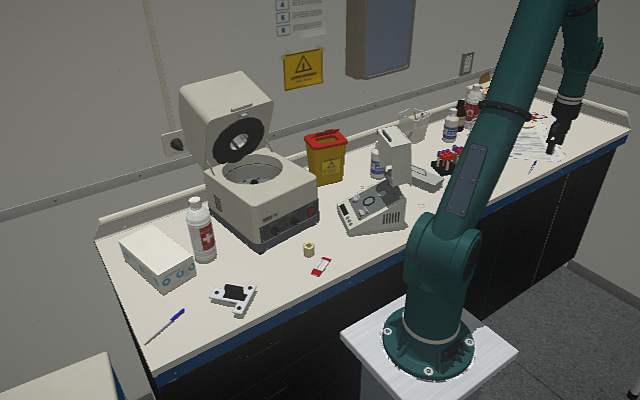

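View pics/top0.png

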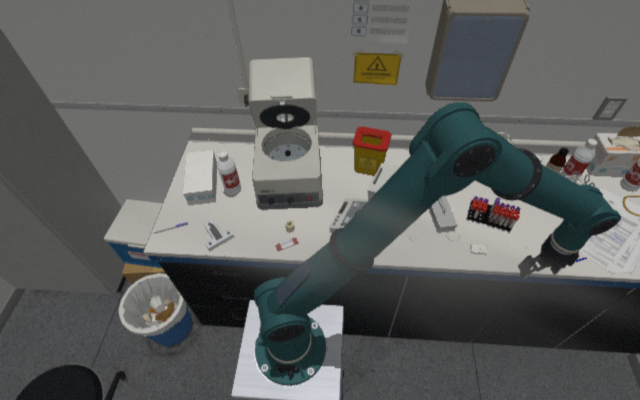

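View pics/wrist0.png

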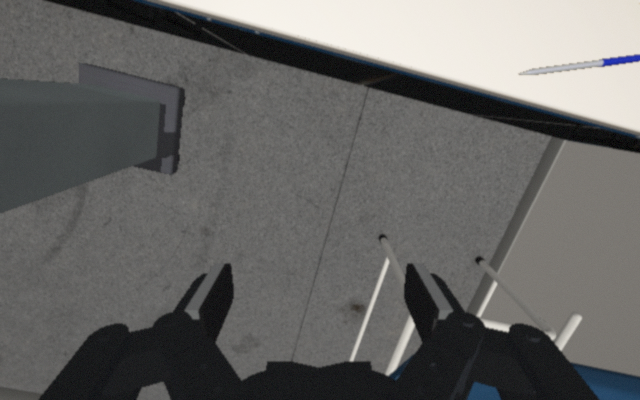

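The scene view shows the plate at about (232,297), the reader at (372,208) with its hood upright at (395,150), and the tape roll and needle packet between them. The robot hides part of the top view. I'll enlarge both.

```bash
python3 - <<'E'
from h import *
crop('scene0',320,110,130,140,5,'sc_reader'); crop('scene0',190,230,160,100,5,'sc_plate')
s=load('scene0');t=load('top0')
def onz(c,uv,z):
    o,d=ray(c,uv); return o+d*(z-o[2])/d[2]
print('plate',onz(s,(232,297),.03),onz(t,(215,234),.03))
print('readerfrontbottomcorner',onz(s,(356,235),0),onz(s,(405,224),0))
E
```

```text
plate [0.38666927 0.34273711 0.03      ] [0.38298372 0.3271021  0.03      ]
readerfrontbottomcorner [ 4.32060942e-01 -1.16913317e-01 -1.11022302e-16] [ 3.82509079e-01 -2.87333828e-01  1.11022302e-16]
```

View pics/sc_reader.png

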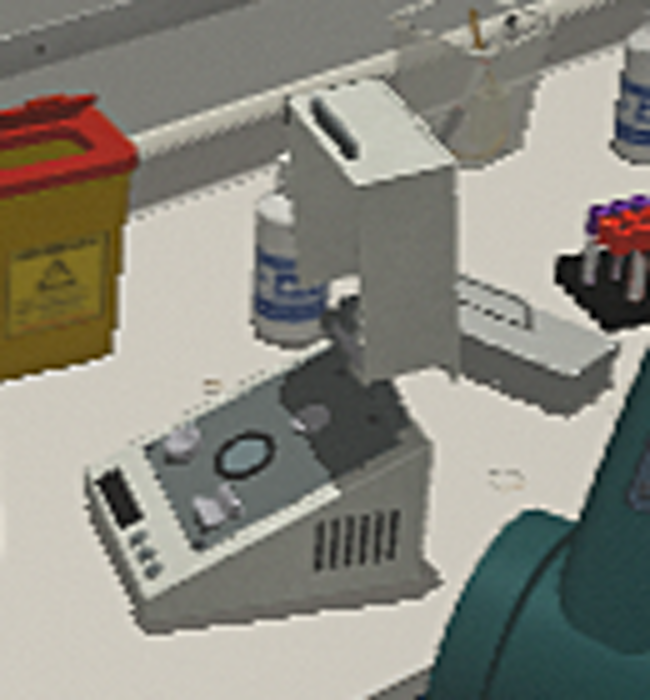

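View pics/sc_plate.png

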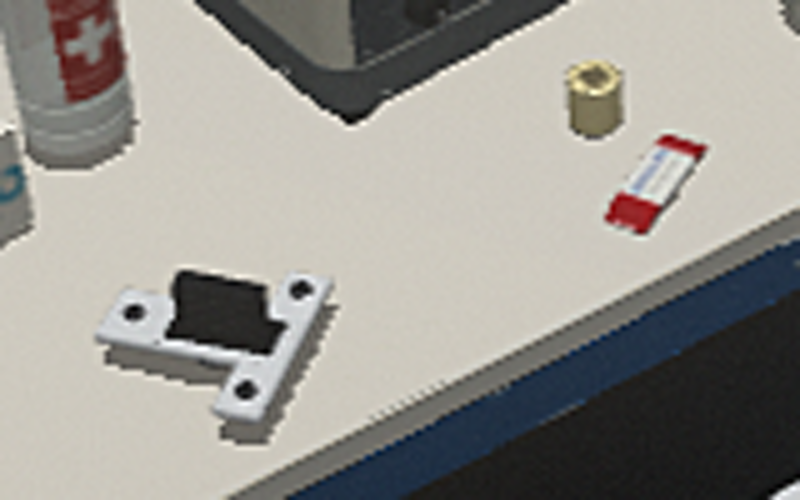

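```bash
python3 - <<'E'
from h import *
p=manip.current_position()
manip.line_to([p[0],p[1],0.46],v=0.3)
for pos in ([0.43,-0.10,0.46],):
    for yaw in (14,-106+180,0,-16,90,-90):
        q=manip.solve_ik(pos,[180,0,yaw]); print(yaw,None if q is None else np.round(q,0))
c=load('wrist0'); T=R.from_euler('xyz',[-179.9,0,13.857],degrees=True).as_matrix()
print('cam in tool',np.round(T.T@(c['extrinsics'][:3,3]-[0.174,-0.704,0.25]),4)); print(np.round(T.T@c['extrinsics'][:3,:3],3), manip.current_t())
E
```

```text
14 [ 32.   1. -25. 110.   1.  69. -69.]
74 [ 37.   2. -30. 110.   1.  69. -10.]
0 [ 31.   1. -24. 110.   1.  69. -83.]
-16 [ 31.   1. -24. 110.   1.  69. -99.]
90 [ 38.   2. -32. 110.   1.  69.   6.]
-90 [  23.    1.  -16.  110.    0.   69. -173.]
cam in tool [ 0.0839 -0.0005 -0.1237]
[[-0.001 -0.945 -0.327]
 [ 1.    -0.001  0.001]
 [-0.001 -0.327  0.945]] 1.0
```

```bash
python3 - <<'E'
from h import *
manip.move_pose([0.44,-0.10,0.40],[180,0,74]); 
c=snap('wrist','w1'); print(np.round(c['extrinsics'],3).tolist(), manip.current_t())
snap('scene','s1');snap('top','t1')
E
```

```text
[[0.96, -0.263, -0.09, 0.464], [-0.279, -0.907, -0.315, -0.021], [0.001, 0.328, -0.945, 0.524], [0.0, 0.0, 0.0, 1.0]] 3.4083
```

View pics/w1.png

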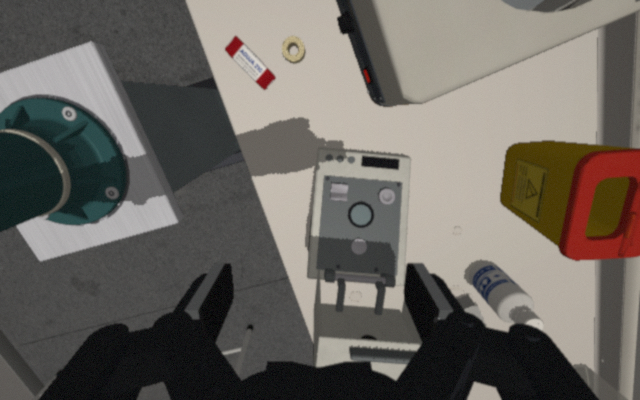

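View pics/t1.png

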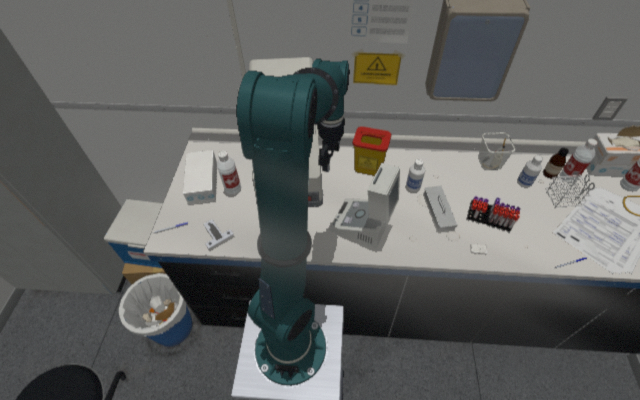

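```bash
cat >> h.py <<'E'
from scipy.optimize import least_squares
def reader_T(v):
    T=np.eye(4); T[:3,:3]=R.from_euler('z',v[2]).as_matrix(); T[:3,3]=[v[0],v[1],0]; return T
def seat_T(v):
    S=np.eye(4); S[:3,:3]=R.from_euler('y',-25,degrees=True).as_matrix(); S[:3,3]=[0,0,.075]; return reader_T(v)@S
def tp(T,P): return (T[:3,:3]@np.atleast_2d(P).T).T+T[:3,3]
E
python3 - <<'E'
from h import *
crop('w1',290,130,140,170,4,'w1r')
c=load('w1')
P=np.array([[-36,-38,10],[-36,38,10],[46,0,4.7]])/1e3; uv=np.array([[339,191],[387,196],[359,246]])
f=lambda v:(proj(c,tp(seat_T(v),P))-uv).ravel()
r=least_squares(f,[.47,-.22,np.radians(-106)]); print(r.x,np.degrees(r.x[2]),np.round(r.fun,1))
E
```

```text
[ 0.47861959 -0.21206654 -1.94992257] -111.72233344623004 [ 0.3  0.4 -0.1 -0.1 -0.2 -0.3]
```

View pics/w1r.png

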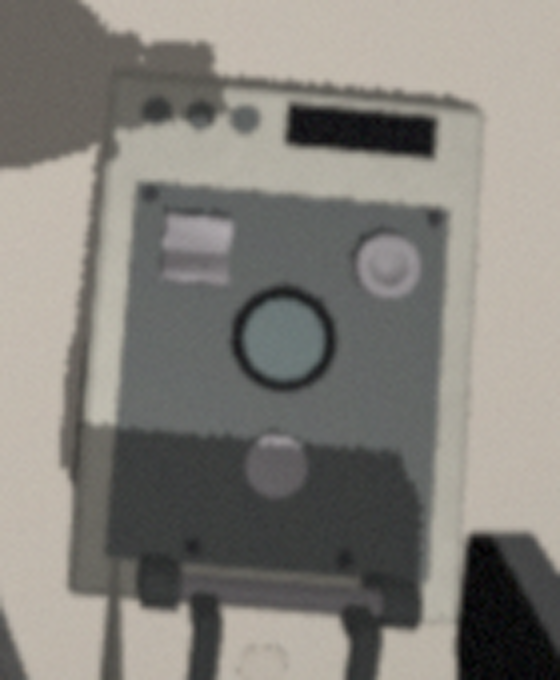

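```bash
python3 - <<'E'
from h import *
s=np.array([.4786,-.2121,.075]); fr=np.array([np.cos(np.radians(68.3)),np.sin(np.radians(68.3)),0])
def tcp(yaw,d,shift):
    x=np.array([np.cos(np.radians(yaw)),np.sin(np.radians(yaw)),0])
    return s+shift*fr+ (.327*d-.084)*x+np.array([0,0,.945*d-.124])
for tag,yaw,d,sh in (('w2',68.3,.33,.035),('w3',20,.34,.05)):
    p=tcp(yaw,d,sh); print(np.round(p,3)); manip.move_pose(p,[180,0,yaw]); manip.sleep(.2); snap('wrist',tag); crop(tag,150,60,300,220,2.5,tag+'c')
print(manip.current_t())
E
```

```text
[ 0.5   -0.157  0.263]
[ 0.523 -0.156  0.272]
5.4417
```

View pics/w2c.png

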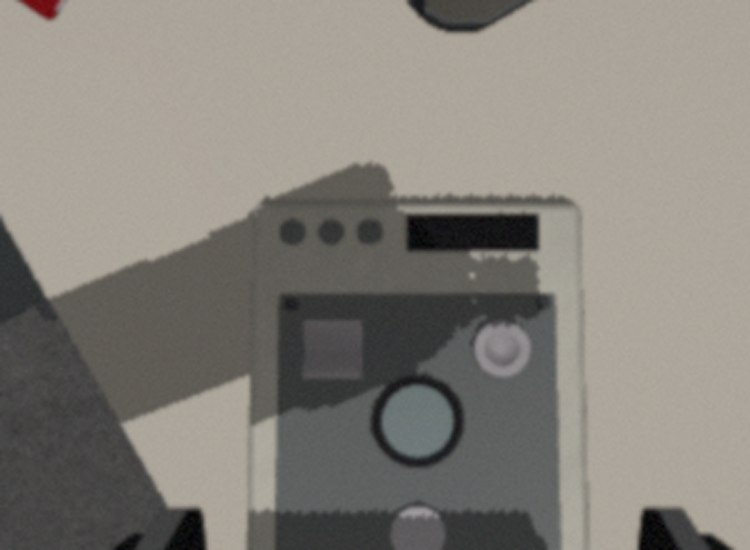

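View pics/w3c.png

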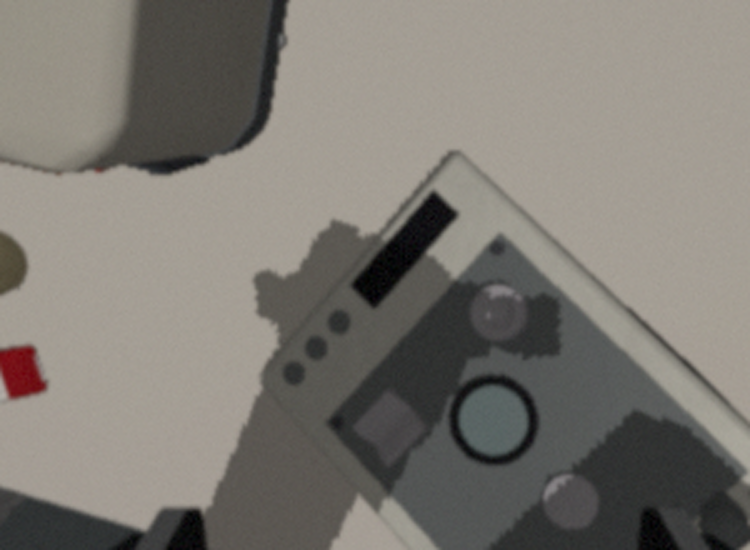

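```bash
python3 - <<'E'
from h import *
def enh(tag,x0,y0,w,h,s):
    im=cv2.imread(f'pics/{tag}.png')[y0:y0+h,x0:x0+w].astype(float); im=np.clip(255*(im/255)**.5*1.15,0,255).astype('uint8')
    im=cv2.resize(im,None,fx=s,fy=s,interpolation=cv2.INTER_CUBIC)
    for i in range(0,w,10): cv2.line(im,(i*s,0),(i*s,6 if i%50 else 14),(0,0,255),1)
    for i in range(0,h,10): cv2.line(im,(0,i*s),(6 if i%50 else 14,i*s),(0,0,255),1)
    return im
cv2.imwrite('pics/w2e.png',enh('w2',260,170,120,140,4) if 0 else enh('w2',260,170,130,120,5))
cv2.imwrite('pics/w3e.png',enh('w3',270,160,130,120,5))
E
```

```text
(no output)
```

View pics/w2e.png

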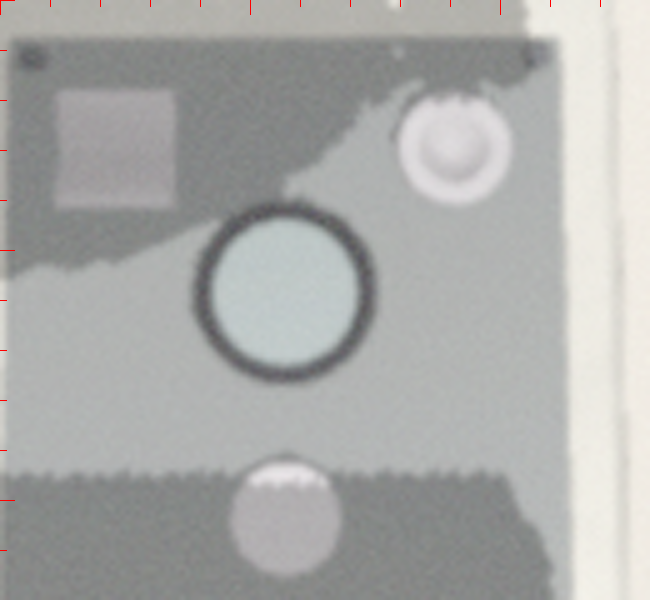

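View pics/w3e.png

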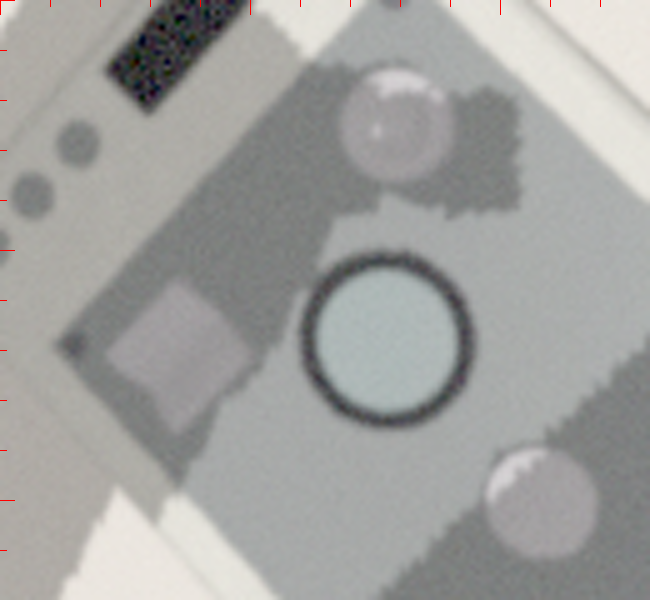

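```bash
python3 - <<'E'
from h import *
P=np.array([[-36,-38,10],[-36,38,10],[46,0,4.7]])/1e3
O={'w2':[[283,199.8],[351,199.6],[317.1,273.4]],'w3':[[305.8,231],[349.5,185],[378.6,260.6]]}
O={k:np.array(v)-.4 for k,v in O.items()}
for keys in (['w2'],['w3'],['w2','w3']):
    f=lambda v:np.concatenate([(proj(load(k),tp(seat_T(v),P))-O[k]).ravel() for k in keys])
    r=least_squares(f,[.47,-.22,np.radians(-110)]); print(np.round(r.x,4),np.degrees(r.x[2]),np.round(r.fun,1))
    # free z / tilt
    def f2(v):
        T=seat_T([v[0],v[1],v[2]]);T[2,3]+=v[3]; T[:3,:3]=T[:3,:3]@R.from_euler('y',v[4]).as_matrix()
        return np.concatenate([(proj(load(k),tp(T,P))-O[k]).ravel() for k in keys])
    r=least_squares(f2,[.47,-.22,np.radians(-110),0,0]); print('free',np.round(r.x,4),np.degrees(r.x[2]),np.round(r.fun,1))
E
```

```text
[ 0.4781 -0.2122 -1.9487] -111.65009701570638 [ 0.  -0.2 -0.  -0.1  0.   0.3]
free [ 4.7800e-01 -2.1240e-01 -1.9487e+00 -8.0000e-04  2.6800e-02] -111.65223164499503 [-0. -0. -0.  0.  0.  0.]
[ 0.4784 -0.2127 -1.9474] -111.5759459014494 [-0.2  0.2  0.2 -0.1  0.  -0.1]
free [ 4.7830e-01 -2.1290e-01 -1.9439e+00 -3.0000e-04 -2.3200e-02] -111.37783901020515 [ 0.   0.1  0.1 -0.1 -0.1 -0. ]
[ 0.4783 -0.2125 -1.948 ] -111.61357023073863 [ 0.2  0.   0.2  0.1  0.3  0.4 -0.5  0.2 -0.1 -0.  -0.3 -0. ]
free [ 4.7790e-01 -2.1290e-01 -1.9478e+00 -1.3000e-03 -4.0000e-03] -111.6010696887645 [ 0.2  0.1 -0.1  0.1  0.1  0.2 -0.2  0.1  0.1  0.  -0.3 -0.2]
```

```bash
python3 - <<'E'
from h import *
s=load('scene0')
def plate_T(v,z=0.):
    T=np.eye(4);T[:3,:3]=R.from_euler('z',v[2]).as_matrix();T[:3,3]=[v[0],v[1],z];return T
P=np.array([[-36,38,25.1],[-36,-38,25.1],[46,0,25.1]])/1e3
px=lambda x,y:((x+.5)/5-.5+190,(y+.5)/5-.5+230)
for a,b in (((300,288),(245,390)),((245,390),(300,288))):
    uv=np.array([px(*a),px(*b),px(134,313)])
    r=least_squares(lambda v:(proj(s,tp(plate_T(v),P))-uv).ravel(),[.385,.335,1]); print(r.x,np.degrees(r.x[2]),np.round(r.fun,1))
g=r.x
for yaw in np.arange(-180,180,45):
    q=manip.solve_ik([.385,.335,.3],[180,0,yaw]); print(yaw,None if q is None else np.round(q))
E
```

```text
[0.39501693 0.33957085 1.51205606] 86.63443044309868 [  0.4  12.3   0.3 -25.1  -0.7  10.5]
[0.3985407  0.33809956 0.71558611] 41.00006383768807 [ 0.1 -0.  -0.   0.2 -0.1 -0.1]
-180 [ -1.  24. -59. 115.  25.  55.  17.]
-135 [  0.  25. -61. 115.  26.  56.  61.]
-90 [  0.  25. -61. 115.  26.  56. 106.]
-45 [ -74.   17.   35.  118.  -13.   49. -166.]
0 [ -23.   17.  -29.  116.   10.   50. -147.]
45 [ -15.   18.  -39.  115.   15.   51. -107.]
90 [ -8.  21. -49. 115.  20.  53. -67.]
135 [ -4.  23. -55. 115.  23.  54. -25.]
```

```bash
python3 - <<'E'
from h import *
print(manip.current_opening())
p=manip.current_position()
manip.line_to([p[0],p[1],.36],v=.3)
manip.move_pose([.3925,.333,.30],[180,0,-139]); manip.sleep(.2)
snap('wrist','p1'); 
manip.move_pose([.3925,.333,.24],[180,0,-109]); manip.sleep(.2)
snap('wrist','p2')
print(manip.current_t(),np.round(manip.current_q(),1))
E
```

```text
0.08580533114224109
8.65 [  0.9  32.6 -64.6 117.7  37.5  53.2  76.7]
```

View pics/p1.png

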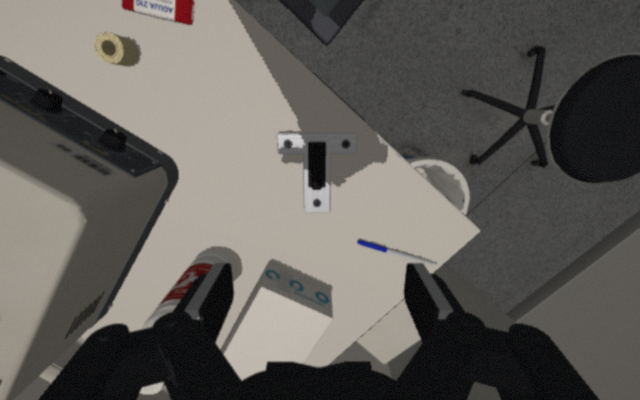

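View pics/p2.png

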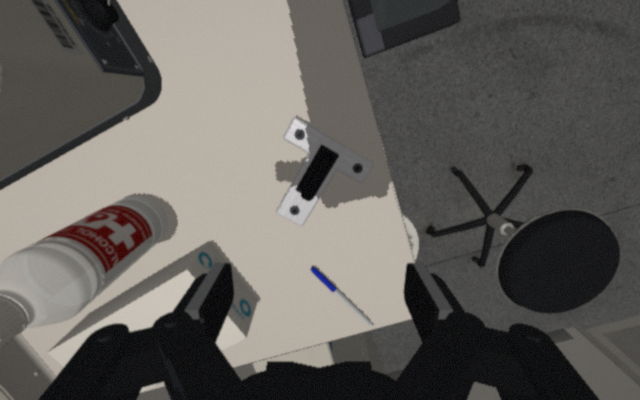

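```bash
python3 - <<'E'
from h import *
crop('p1',265,120,100,100,6,'p1c'); crop('p2',265,105,115,125,5,'p2c')
E
```

```text
(no output)
```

View pics/p1c.png

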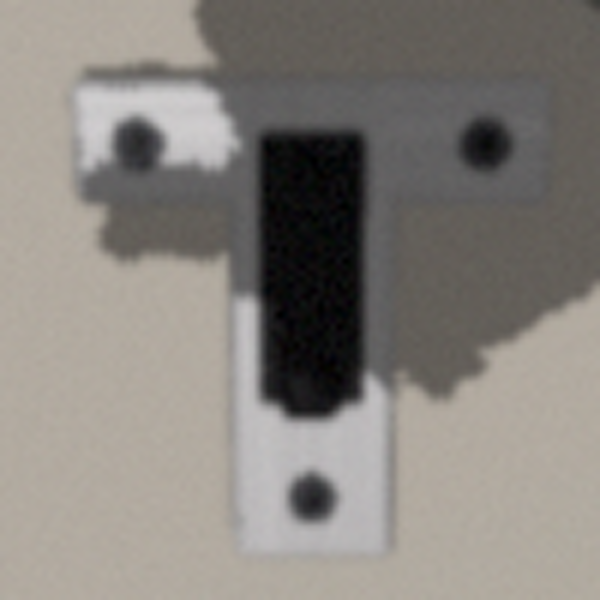

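View pics/p2c.png

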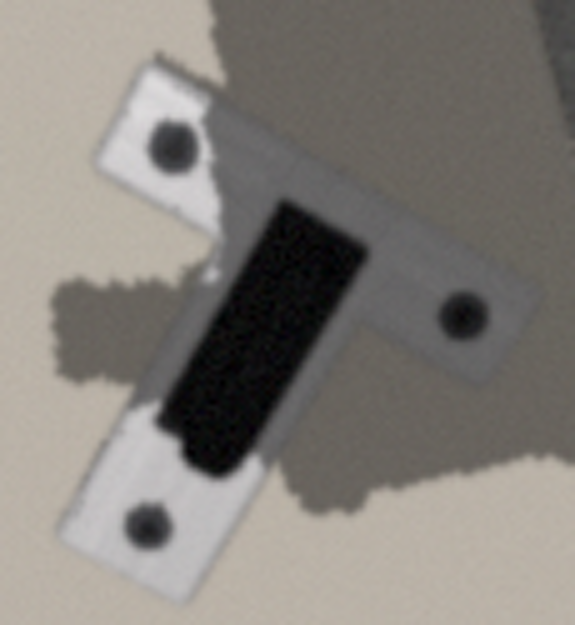

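```bash
cat >> h.py <<'E'
def plate_T(v,z=0.):
    T=np.eye(4);T[:3,:3]=R.from_euler('z',v[2]).as_matrix();T[:3,3]=[v[0],v[1],z];return T
SC=np.array([[-36,38,25.1],[-36,-38,25.1],[46,0,25.1]])/1e3
E
python3 - <<'E'
from h import *
cv=lambda L,x0,y0,s:np.array([((x+.5)/s-.5+x0,(y+.5)/s-.5+y0) for x,y in L])
O={'p1':cv([(485,143),(137,143),(312,497)],265,120,6),'p2':cv([(463,316),(174,147),(148,526)],265,105,5)}
for keys in (['p1'],['p2'],['p1','p2']):
  for z in (0,1):
    f=lambda v:np.concatenate([(proj(load(k),tp(plate_T(v,z*v[3]),SC))-O[k]).ravel() for k in keys])
    r=least_squares(f,[.395,.335,.7,0]); print(np.round(r.x,4),np.degrees(r.x[2]),np.round(r.fun,1))
E
```

```text
[0.4005 0.3342 0.7139 0.    ] 40.90319540201081 [ 0.  -0.1 -0.  -0.1 -0.   0.2]
[ 0.4006  0.3343  0.7139 -0.001 ] 40.90324656856365 [-0.  -0.   0.1 -0.  -0.   0.1]
[0.4007 0.3343 0.7111 0.    ] 40.74340312459036 [ 0.1 -0.1 -0.  -0.1 -0.1  0.2]
[ 0.4008  0.3346  0.7111 -0.0015] 40.74225616963774 [-0.  -0.1  0.1  0.  -0.   0. ]
[0.4006 0.3343 0.7123 0.    ] 40.81230618650463 [ 0.   0.1  0.   0.  -0.1  0.2  0.2 -0.2 -0.  -0.2 -0.   0.2]
[ 0.4007  0.3345  0.7123 -0.0012] 40.8117825811148 [ 0.   0.1  0.1  0.1 -0.   0.1  0.  -0.2  0.  -0.1  0.   0. ]
```

```bash
python3 - <<'E'
from h import *
g=tp(plate_T([.4006,.3344,np.radians(40.8)]),[-.008,0,.048])[0]; print(g)
o=[180,0,-139.2]
manip.move_pose([g[0],g[1],.12],o)
print('guard',manip.line_to(g,v=.08,guard=6), manip.current_position())
f0=manip.current_ft_force()
manip.command_gripper(0.0,60)
print(manip.current_opening(),manip.current_ft_force()-f0,manip.current_moment(),manip.current_position(),manip.current_eef_rot())
snap('wrist','g1')
manip.line_to([g[0],g[1],.10],v=.1); manip.sleep(.2)
print(manip.current_ft_force(),manip.current_opening()); snap('wrist','g2'); print(manip.current_t(), manip.current_position())
E
```

```text
[0.39454404 0.32917264 0.048     ]
guard False [0.39470669 0.32948152 0.04835894]
0.013442084679852596 [1.03817048 0.3356769  2.80152009] [-0.04273729 -0.05030514  0.00759475] [0.39478746 0.3293341  0.04822791] [-1.79982284e+02  3.17769030e-02 -1.39187454e+02]
[-0.62945163  0.16504581 -4.60888801] 0.013176700278898817
11.9667 [0.39422157 0.32888032 0.09940137]
```

View pics/g2.png

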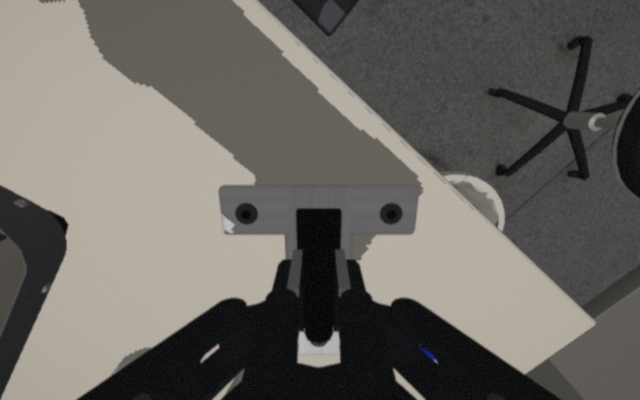

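```bash
python3 - <<'E'
from h import *
crop('g2',210,175,220,75,3.5,'g2c'); crop('g2',285,320,70,50,8,'g2d'); crop('g1',210,175,220,75,3.5,'g1c')
E
```

```text
(no output)
```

View pics/g2c.png

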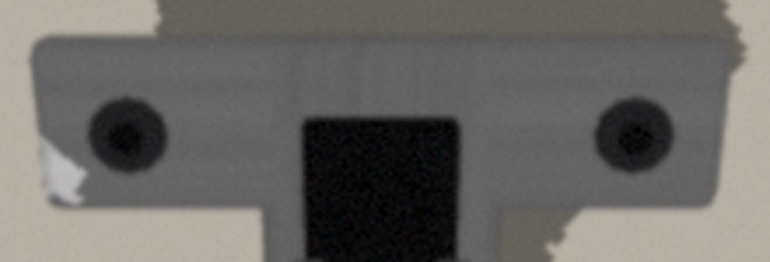

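View pics/g1c.png

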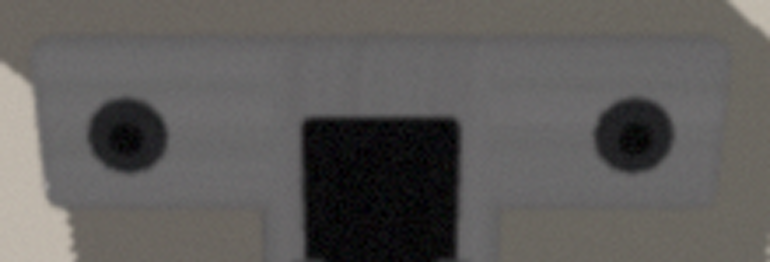

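View pics/g2d.png

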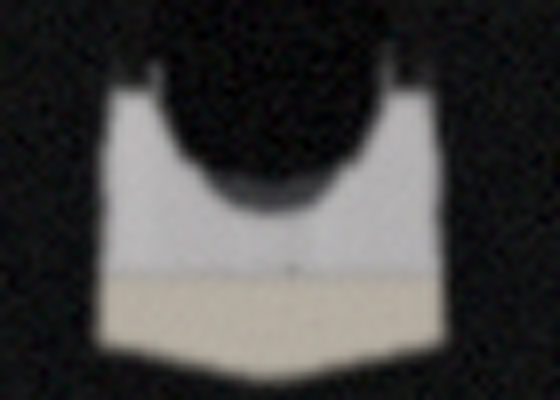

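```bash
cat >> h.py <<'E'
def seat_tool():  # tool orientation for plate frame == seat frame
    S=seat_T([0,0,np.radians(-111.61)])[:3,:3]
    return S@np.diag([-1.,1.,-1.])
E
python3 - <<'E'
from h import *
cv=lambda L,x0,y0,s:np.array([((x+.5)/s-.5+x0,(y+.5)/s-.5+y0) for x,y in L])
uv=cv([(634,135),(128,135)],210,175,3.5)
c=load('g1'); P=np.array([.39479,.32933,.0482]); Rt=R.from_euler('xyz',[-179.98,.03,-139.19],degrees=True).as_matrix()
for dz in (0,-.0012):
    f=lambda v:(proj(c,tp(plate_T(v,dz),SC[:2]))-uv).ravel()
    r=least_squares(f,[.4,.334,.71]); 
    T=np.eye(4);T[:3,:3]=Rt;T[:3,3]=P; M=np.linalg.inv(T)@plate_T(r.x,0)
    print(r.x,np.degrees(r.x[2]),np.round(r.fun,2)); print(np.round(M,4))
Rs=seat_tool(); e=R.from_matrix(Rs).as_euler('xyz',degrees=True); print(e)
S=seat_T([.4781,-.2127,np.radians(-111.61)])
for h in (.0047,.03,.1):
    p=tp(S,[-.008,0,.048+h])[0]; q=manip.solve_ik(p,list(e)); print(p,q)
E
```

```text
[0.40123837 0.33422281 0.712356  ] 40.814992074849286 [ 0.38  0.03 -0.38  0.03]
[[-1.00e+00  1.00e-04 -5.00e-04 -8.10e-03]
 [ 1.00e-04  1.00e+00 -3.00e-04 -5.00e-04]
 [ 5.00e-04 -3.00e-04 -1.00e+00  4.82e-02]
 [ 0.00e+00  0.00e+00  0.00e+00  1.00e+00]]
[0.4015682  0.3345055  0.71235013] 40.81465606159457 [-0.21 -0.02  0.21 -0.02]
[[-1.00e+00  1.00e-04 -5.00e-04 -8.50e-03]
 [ 1.00e-04  1.00e+00 -3.00e-04 -5.00e-04]
 [ 5.00e-04 -3.00e-04 -1.00e+00  4.82e-02]
 [ 0.00e+00  0.00e+00  0.00e+00  1.00e+00]]
[180.    25.    68.39]
[ 0.48897273 -0.18525262  0.11938147] [ -5.15509422  35.08699348  10.94123127 122.59507052  31.82618214
  34.82598062 -45.55574613]
[ 0.49291054 -0.17531191  0.14231106] [ -5.50654822  32.81695099   9.89256377 121.69460647  30.52601848
  38.18434299 -44.59693891]
[ 0.50380567 -0.14780798  0.20575261] [ -5.84383064  27.17299457   6.26323143 118.46729342  27.93515117
  47.70829019 -43.01168102]
```

```bash
cat >> h.py <<'E'
SEAT=[.4780,-.2124,np.radians(-111.61)]; MX,MY,MZ=-.0084,-.0005,.0482
EUL=[180.,25.,68.39]
def tcp_for(h,dx=0,dy=0,seat=SEAT):
    # plate frame at seat (dx,dy,.0047+h); plate origin in tool (MX,MY,MZ), tool x=-plate x, y=y, z=-z
    return tp(seat_T(seat),[dx+MX,dy-MY,.0047+h+MZ])[0]
def err_seat():  # current tcp -> plate origin offset from home in seat frame
    S=seat_T(SEAT); T=np.eye(4);T[:3,:3]=R.from_euler('xyz',manip.current_eef_rot(),degrees=True).as_matrix();T[:3,3]=manip.current_position()
    p=tp(T,[MX,MY,MZ])[0]; q=S[:3,:3].T@(p-S[:3,3])-[0,0,.0047]
    rv=R.from_matrix(seat_tool().T@T[:3,:3]).as_rotvec(degrees=True)
    return q*1e3,rv
E
python3 - <<'E'
from h import *
p=manip.current_position()
manip.line_to([p[0],p[1],.36],v=.3)
manip.move_pose([.45,.05,.36],[180,0,68.39])
manip.move_pose(tcp_for(.15),EUL)
manip.line_to(tcp_for(.05),v=.15); manip.sleep(.3)
print(err_seat(),manip.current_opening(),manip.current_t(),manip.current_ft_force()); snap('scene','h1'); snap('wrist','h1w'); crop('h1',330,110,110,130,5,'h1c')
E
```

```text
(array([-0.24352163,  0.46735454, 50.75149001]), array([-0.08032656,  0.03136496,  0.00502916])) 0.013038691867593872 16.5417 [ 0.31322891  0.42471442 -2.89444117]
```

View pics/h1c.png

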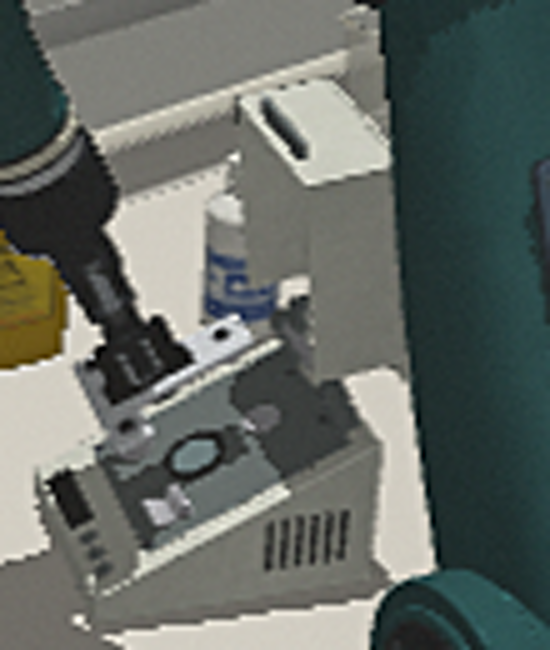

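View pics/h1w.png

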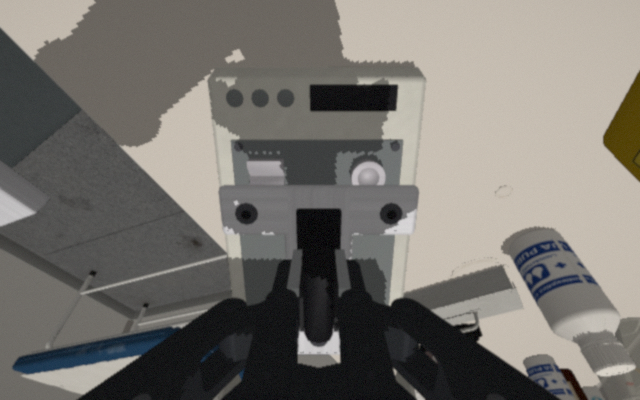

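```bash
python3 - <<'E'
from h import *
crop('h1w',215,130,210,110,3.8,'h1wc')
c=load('h1w')
P=np.array([[-36,38,10],[-36,-38,10]])/1e3
print(proj(c,tp(seat_T(SEAT),P)))
# predicted outline pts of cone outer circle
a=np.linspace(0,2*np.pi,9)[:-1]
ring=np.c_[-.036+.0125*np.cos(a),.038+.0125*np.sin(a),.010+0*a]; print(np.round((proj(c,tp(seat_T(SEAT),ring))-[215,130]+.5)*3.8-.5,0).tolist())
sq=np.array([[-49,-51,10],[-49,-25,10],[-23,-25,10],[-23,-51,10]])/1e3; print(np.round((proj(c,tp(seat_T(SEAT),sq))-[215,130]+.5)*3.8-.5,0).tolist())
im=cv2.imread('pics/h1wc.png')
for pts,cl in ((ring,(0,0,255)),(sq,(0,255,0))):
    q=np.round((proj(c,tp(seat_T(SEAT),pts))-[215,130]+.5)*3.8-.5).astype(int); cv2.polylines(im,[q],True,cl,1)
cv2.imwrite('pics/h1wo.png',im)
E
```

```text
[[368.17610087 178.05718426]
 [265.71481624 178.19797992]]
[[580.0, 245.0], [626.0, 227.0], [647.0, 184.0], [632.0, 139.0], [587.0, 121.0], [540.0, 140.0], [519.0, 184.0], [536.0, 228.0]]
[[122.0, 119.0], [258.0, 118.0], [263.0, 248.0], [133.0, 248.0]]
```

View pics/h1wc.png

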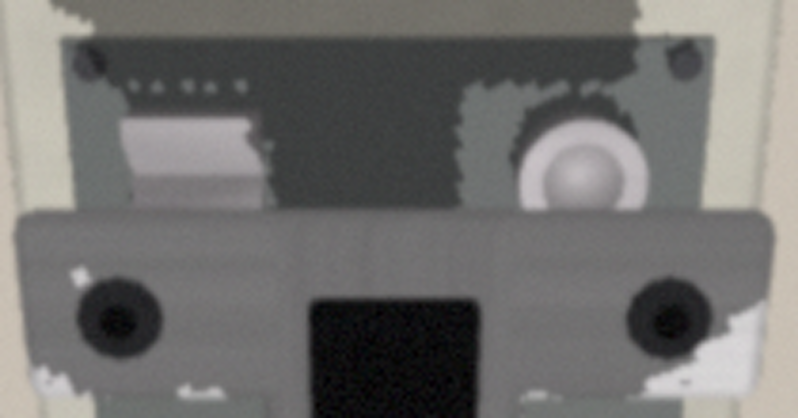

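View pics/h1wo.png

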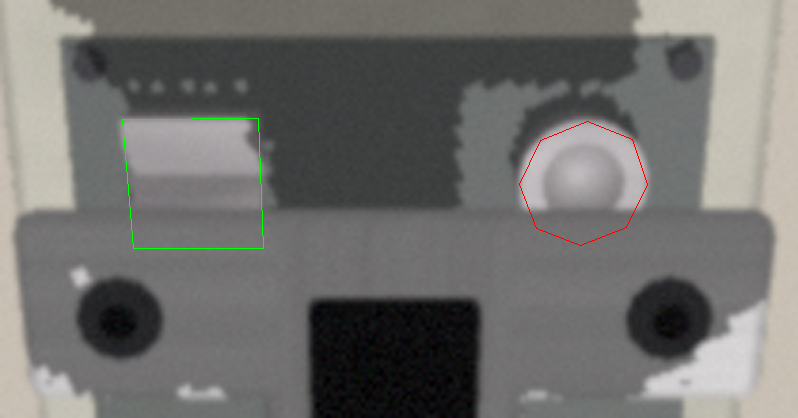

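```bash
python3 - <<'E'
from h import *
dx,dy,dz=-.0000,-.0004,-.0007
manip.line_to(tcp_for(.010+dz,dx,dy),v=.06); manip.sleep(.3)
e,rv=err_seat(); print(e,rv)
dx+=(-.2-e[0])/1e3; dy+=(0-e[1])/1e3; dz+=(10-e[2])/1e3
manip.line_to(tcp_for(.004+dz,dx,dy),v=.03); manip.sleep(.2)
print(err_seat(),[round(1e3*x,2) for x in (dx,dy,dz)],manip.current_ft_force(),manip.current_t()); snap('wrist','h2w'); snap('scene','h2')
crop('h2w',215,130,210,110,3.8,'h2wc')
E
```

```text
[-0.0697606  -0.17457254  9.63285296] [-0.03601656  0.01124037  0.00490377]
(array([-0.19915432, -0.15667731,  3.70092001]), array([-0.0062095 ,  0.00528374, -0.00051743])) [np.float64(-0.13), np.float64(-0.23), np.float64(-0.33)] [-1.4202439   0.93029192 -3.7077869 ] 18.3083
```

View pics/h2wc.png

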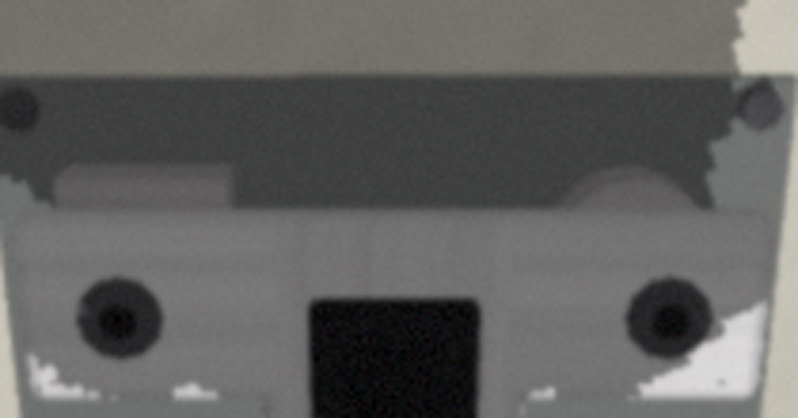

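```bash
cat > ov.py <<'E'
from h import *
def ov(tag,x0,y0,s,out,seat=SEAT):
    c=load(tag); im=cv2.imread(f'pics/{tag}c.png')
    a=np.linspace(0,2*np.pi,60)
    for z in (.010,.0):
        ring=np.c_[-.036+.0125*np.cos(a),.038+.0125*np.sin(a),z+0*a]
        sq=np.array([[-49,-51,z*1e3],[-49,-25,z*1e3],[-23,-25,z*1e3],[-23,-51,z*1e3]])/1e3
        for pts,cl in ((ring,(0,0,255)),(sq,(0,255,0))):
            q=np.round((proj(c,tp(seat_T(seat),pts))-[x0,y0]+.5)*s-.5).astype(int); cv2.polylines(im,[q],True,cl,1)
    cv2.imwrite(f'pics/{out}.png',im)
ov('h2w',215,130,3.8,'h2wo')
E
python3 ov.py
```

```text
(no output)
```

View pics/h2wo.png

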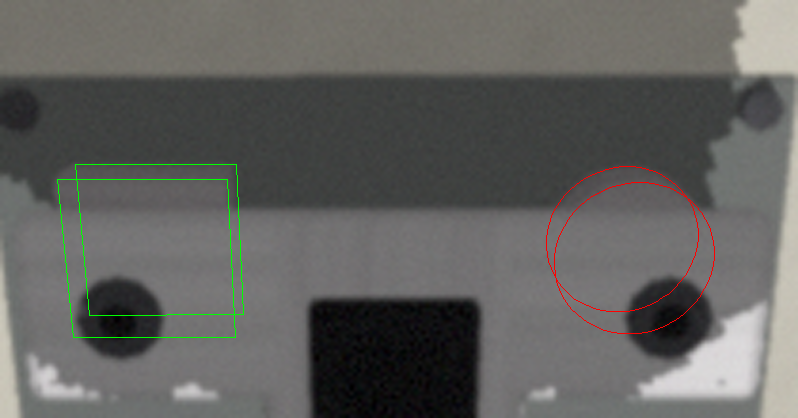

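```bash
cat >> ov.py <<'E'
def ov2(tag,x0,y0,w,h,s,out,seat=SEAT,gain=2.2):
    c=load(tag); im=cv2.imread(f'pics/{tag}.png')[y0:y0+h,x0:x0+w].astype(float)
    im=np.clip((im-40)*gain,0,255).astype('uint8'); im=cv2.resize(im,None,fx=s,fy=s,interpolation=cv2.INTER_CUBIC); raw=im.copy()
    a=np.linspace(0,2*np.pi,60)
    for z,k in ((.010,1),(.0,.5)):
        ring=np.c_[-.036+.0125*np.cos(a),.038+.0125*np.sin(a),z+0*a]
        sq=np.array([[-49,-51,z*1e3],[-49,-25,z*1e3],[-23,-25,z*1e3],[-23,-51,z*1e3]])/1e3
        for pts,cl in ((ring,(0,0,255*k)),(sq,(0,255*k,0))):
            q=np.round((proj(c,tp(seat_T(seat),pts))-[x0,y0]+.5)*s-.5).astype(int); cv2.polylines(im,[q],True,cl,1)
    cv2.imwrite(f'pics/{out}.png',np.vstack([raw,im]))
ov2('h2w',220,165,200,35,4,'h2wq')
E
python3 ov.py
```

```text
(no output)
```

View pics/h2wq.png

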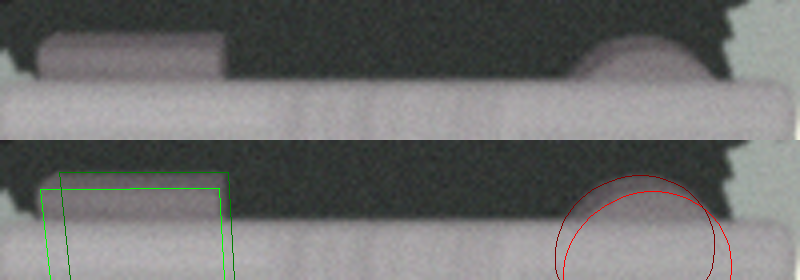

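```bash
python3 - <<'E'
from h import *
S=seat_T(SEAT)[:3,:3]
dx,dy,dz=-.0002,-.0002,-.0003
f0=manip.current_ft_force(); 
g=manip.line_to(tcp_for(-.003+dz,dx,dy),v=.012,guard=5)
print(g,err_seat(),S.T@(manip.current_ft_force()-f0),manip.current_moment(),manip.current_t())
manip.sleep(.3); print(err_seat(),S.T@(manip.current_ft_force()-f0),manip.current_opening())
snap('wrist','d1');snap('scene','d1s')
E
```

```text
True (array([-1.78138689, -0.69462087,  0.512579  ]), array([ 0.01096743,  0.15741231, -0.06319473])) [ 0.62760715 -0.45069678  3.11034787] [ 0.50772145 -0.29351195  0.07624207] 18.7833
(array([-1.84224585, -0.70700018,  0.44237997]), array([ 0.02006638,  0.15109164, -0.08126252])) [ 1.60152136 -0.60942902  5.78700662] 0.013091450603635105
```

```bash
python3 - <<'E'
from ov import *
crop('d1s',330,110,110,130,5,'d1sc'); ov2('d1',215,165,210,75,3.8,'d1q',gain=1.8)
E
```

```text
(no output)
```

View pics/d1sc.png

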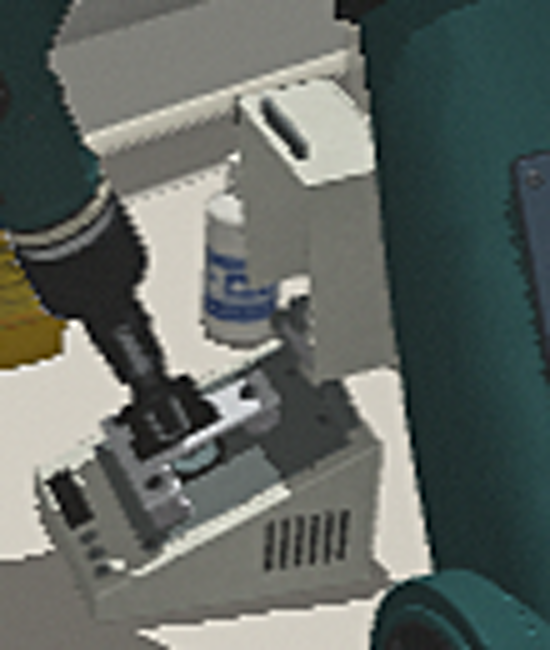

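View pics/d1q.png

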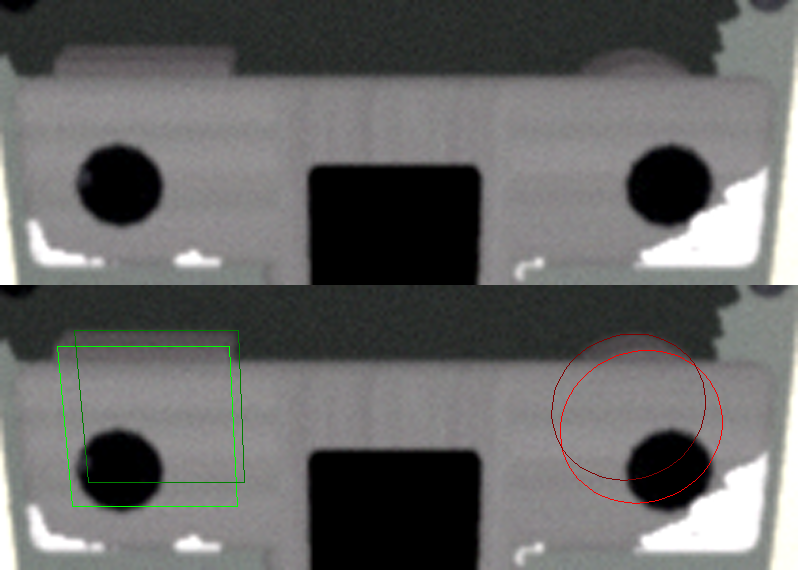

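```bash
python3 - <<'E'
from h import *
S=seat_T(SEAT)[:3,:3]
dx,dy,dz=-.0002,-.0002,-.0003
def st(l): e,r=err_seat(); print(l,np.round(e,2),np.round(r,2),np.round(S.T@manip.current_ft_force(),1),round(manip.current_t(),2))
st('start')
manip.line_to(tcp_for(.004+dz,dx,dy),v=.03); manip.sleep(.2); st('up4')
for h in (.003,.002,.0015,.001,.0005):
    manip.line_to(tcp_for(h+dz,dx,dy),v=.03); manip.sleep(.05); st(h)
    if (S.T@manip.current_ft_force())[2]-0>2: break
E
```

```text
start [-1.85 -0.68  0.45] [ 0.02  0.15 -0.08] [0.  0.4 3.7] 19.18
up4 [-0.24 -0.67  3.27] [ 0.12  0.14 -0.07] [-1.5 -0.4 -4.6] 19.67
0.003 [-0.34 -0.35  2.57] [ 0.09  0.15 -0.07] [-1.6 -0.9 -3.6] 19.97
0.002 [-0.59 -0.2   1.75] [ 0.06  0.17 -0.08] [-2.4  0.5 -3.1] 20.27
0.0015 [-0.75 -0.18  1.34] [ 0.05  0.19 -0.09] [-2.9  1.  -2.4] 20.57
0.001 [-0.93 -0.17  0.98] [ 0.04  0.21 -0.09] [-4.2 -1.   0.6] 20.87
0.0005 [-0.97 -0.17  0.76] [ 0.03  0.2  -0.09] [-3.8 -2.6  4.3] 21.17
```

```bash
python3 - <<'E'
from h import *
S=seat_T(SEAT)[:3,:3]
F0=np.array([-1.5,-.4,-4.3])
def st(l): 
    e,r=err_seat(); f=S.T@manip.current_ft_force()-F0; print(l,np.round(e,2),np.round(r,2),np.round(f,1),round(manip.current_t(),2)); return e,f
manip.line_to(tcp_for(.003,-.0015,-.0005),v=.03); manip.sleep(.1); st('up')
for h in (.001,0,-.0005,-.001,-.0015,-.002):
    manip.line_to(tcp_for(h,-.0015,-.0005),v=.03); manip.sleep(.05); e,f=st(h)
    if f[2]>9: break
snap('wrist','d2');snap('scene','d2s')
E
```

```text
up [-0.51 -0.8   2.3 ] [ 0.14  0.06 -0.02] [0.1 1.1 1.2] 21.52
0.001 [-1.56 -0.62  0.78] [ 0.09  0.14 -0.07] [-0.1 -0.   0.7] 21.82
0 [-1.66 -0.62  0.43] [ 0.06  0.14 -0.08] [-0.4 -2.1  8.5] 22.12
-0.0005 [-1.71 -0.58  0.41] [ 0.04  0.12 -0.07] [ 0.9 -3.2 12.3] 22.42
```

```bash
python3 - <<'E'
from h import *
S=seat_T(SEAT)[:3,:3]
F0=np.array([-1.5,-.4,-4.3])
manip.line_to(tcp_for(-.0002,-.0015,-.0008),v=.03); manip.sleep(.05)
print(err_seat(), S.T@manip.current_ft_force()-F0)
snap('wrist','r0')
manip.command_gripper(0.03); manip.sleep(.3)
print(manip.current_opening(),err_seat(), S.T@manip.current_ft_force(),manip.current_t())
snap('wrist','r1'); snap('scene','r1s')
E
```

```text
(array([-1.73050114, -0.58564421,  0.39382941]), array([ 0.02640573,  0.14485943, -0.07087795])) [ 1.37255415 -2.4109108  11.11439912]
0.030051314947631313 (array([-1.52955871, -0.85410722, -0.32076547]), array([ 0.07717293,  0.14353948, -0.06703193])) [0.03858582 0.36978345 0.75806603] 23.475
```

```bash
python3 - <<'E'
from ov import *
crop('r1s',330,110,110,130,5,'r1sc'); 
a=cv2.imread('pics/r0.png')[165:240,215:425];b=cv2.imread('pics/r1.png')[165:240,215:425]
cv2.imwrite('pics/r01.png',np.vstack([cv2.resize(np.clip(x*1.8,0,255).astype('uint8'),None,fx=3.8,fy=3.8,interpolation=2) for x in (a,b)]))
E
```

```text
(no output)
```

View pics/r01.png

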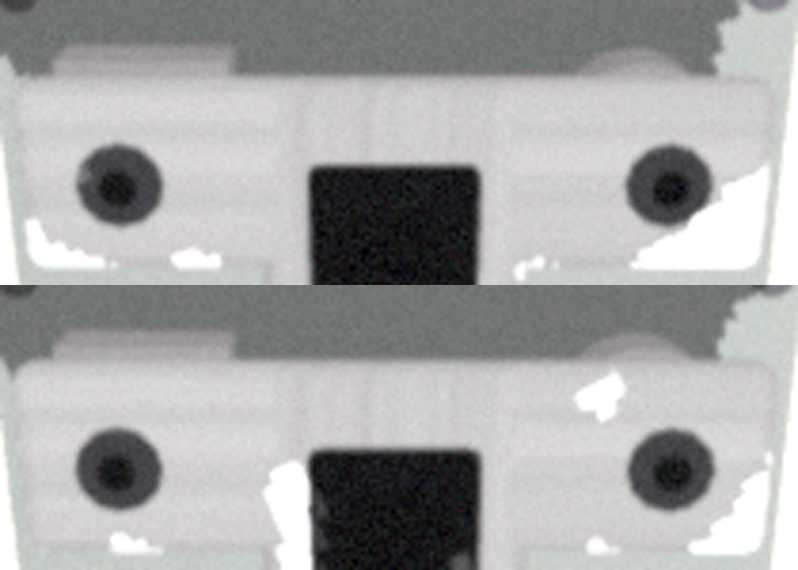

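View pics/r1sc.png

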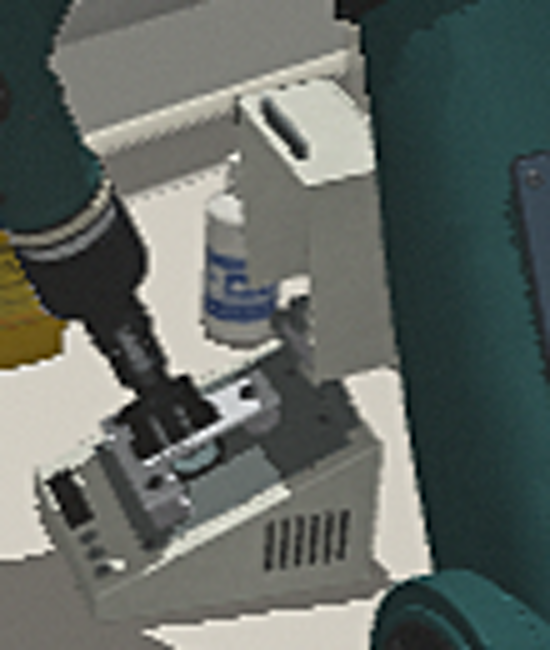

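```bash
python3 - <<'E'
from h import *
manip.command_gripper(0.05)
manip.line_to(tcp_for(.08,-.0015,-.0008),v=.12)
s=np.array([.4786,-.2121,.075]); fr=np.array([np.cos(np.radians(68.3)),np.sin(np.radians(68.3)),0])
def tcp(yaw,d,shift):
    x=np.array([np.cos(np.radians(yaw)),np.sin(np.radians(yaw)),0])
    return s+shift*fr+ (.327*d-.084)*x+np.array([0,0,.945*d-.124])
manip.move_pose(tcp(68.3,.33,.035),[180,0,68.3]); manip.sleep(.2); snap('wrist','v1'); print(manip.current_t())
crop('v1',270,180,100,110,6,'v1c')
c=load('v1'); S=seat_T(SEAT)
im=cv2.imread('pics/v1c.png')
q=(proj(c,tp(S,SC+[0,0,.0047]))-[270,180]+.5)*6-.5; print(q)
pl=np.array([[-50,-53],[-50,53],[-22,53],[-22,19],[62,19],[62,-19],[-22,-19],[-22,-53]])/1e3
o=np.round((proj(c,tp(S,np.c_[pl,np.full(8,.0272)]))-[270,180]+.5)*6-.5).astype(int)
cv2.polylines(im,[o],True,(0,0,255),1)
for u in q: cv2.circle(im,tuple(np.round(u).astype(int)),2,(0,255,0),-1)
cv2.imwrite('pics/v1o.png',im)
E
```

```text
25.5583
[[515.51621937 117.81868887]
 [ 78.56611646 116.90533281]
 [296.00608786 598.52363126]]
```

View pics/v1o.png

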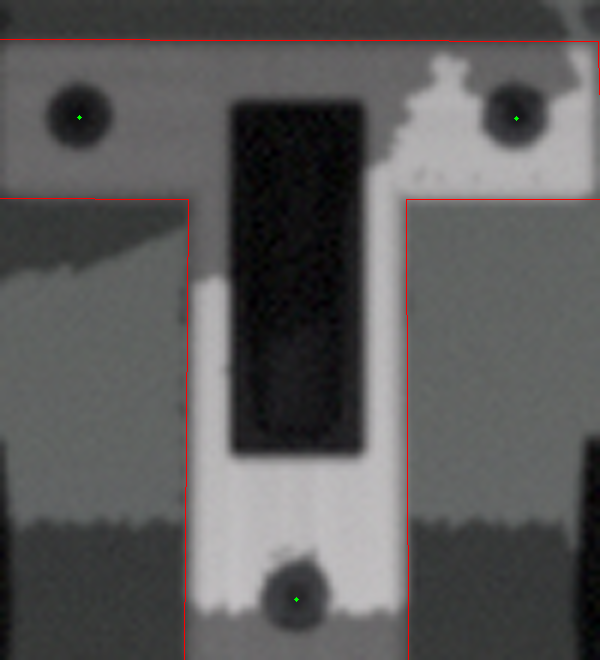

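View pics/v1.png

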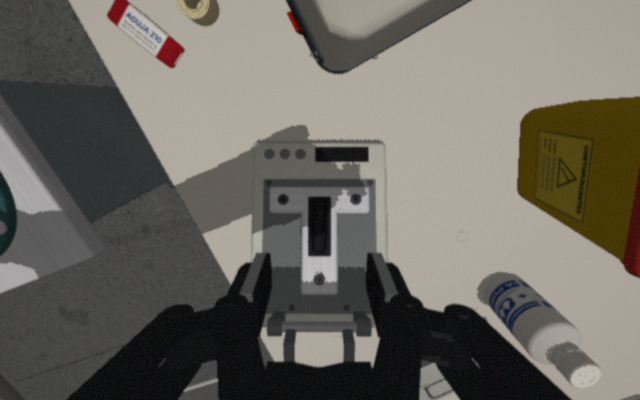

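```bash
cat >> h.py <<'E'
H=np.array([.092,0,.030])
def hood_pt(th,r=.140,out=0.):
    u=np.array([-np.cos(th),0,np.sin(th)]);n=np.array([np.sin(th),0,np.cos(th)])
    return H+r*u+(.045+out)*n
def push_pose(th,al,r=.140,out=0.,flip=1,y=0.,seat=SEAT):
    """tip touches panel pt at angle th; tool z=-n(al)"""
    S=seat_T(seat); n=np.array([np.sin(al),0,np.cos(al)]);u=np.array([-np.cos(al),0,np.sin(al)])
    p=hood_pt(th,r,out)+[0,y,0]; tcp=p+.019*n
    x=flip*u; z=-n; Rm=S[:3,:3]@np.c_[x,np.cross(z,x),z]
    return tp(S,tcp)[0], list(R.from_matrix(Rm).as_euler('xyz',degrees=True))
E
python3 - <<'E'
from h import *
for flip in (1,-1):
  for al in (0,.5,1,1.3,1.6,2.0):
    row=[]
    for th in (2.1,1.5,.9,.4,0):
        p,e=push_pose(th,al,flip=flip); q=manip.solve_ik(p,e); row.append('-' if q is None else str(np.round(q).astype(int).tolist()))
    print(flip,al,row)
print([np.round(push_pose(t,1.)[0],3) for t in (2.1,1.5,.9,.4,0)])
E
```

```text
1 0 ['[34, 19, -20, 117, 39, 55, -32]', '[26, 19, -21, 116, 36, 60, -38]', '[17, 23, -21, 116, 36, 59, -48]', '[12, 29, -19, 118, 39, 55, -56]', '[9, 34, -16, 119, 43, 49, -61]']
1 0.5 ['[60, 21, -33, 111, 10, 52, 1]', '[53, 19, -34, 113, 9, 51, -7]', '[44, 21, -34, 116, 12, 46, -18]', '[38, 26, -32, 120, 17, 38, -26]', '[34, 31, -29, 122, 22, 31, -31]']
1 1 ['[78, 31, -43, 106, -12, 60, 24]', '[73, 28, -45, 111, -15, 55, 19]', '[67, 30, -47, 116, -15, 45, 14]', '[63, 36, -47, 120, -12, 35, 10]', '[62, 42, -47, 121, -7, 28, 8]']
1 1.3 ['[85, 40, -47, 104, -20, 66, 30]', '[81, 37, -50, 110, -24, 60, 27]', '[77, 40, -53, 115, -24, 48, 25]', '[73, 46, -54, 119, -22, 38, 25]', '[72, 53, -52, 120, -19, 32, 25]']
1 1.6 ['[89, 50, -50, 102, -26, 72, 34]', '[86, 48, -53, 109, -30, 64, 34]', '[82, 51, -57, 114, -31, 52, 34]', '[79, 59, -58, 117, -28, 43, 34]', '[79, 65, -57, 117, -22, 38, 34]']
1 2.0 ['[92, 63, -54, 101, -33, 79, 37]', '[89, 63, -58, 108, -37, 69, 39]', '[86, 68, -61, 113, -36, 58, 42]', '[83, 75, -61, 114, -33, 51, 43]', '[83, 81, -59, 113, -28, 49, 44]']
-1 0 ['[-28, 34, 69
[... 550 characters left out ...]
106, -44, 81, -121]', '[42, 29, 7, 111, -48, 76, -125]', '[38, 30, 3, 117, -53, 67, -124]', '[37, 35, -1, 120, -58, 59, -118]', '[39, 41, -4, 121, -61, 54, -113]']
-1 1.6 ['[49, 41, 12, 104, -52, 95, -114]', '[45, 37, 9, 110, -56, 89, -116]', '[41, 38, 5, 116, -61, 81, -112]', '[40, 44, 2, 119, -65, 74, -107]', '[42, 49, -1, 119, -66, 70, -102]']
-1 2.0 ['[46, 53, 20, 103, -60, 117, -103]', '[43, 49, 14, 110, -63, 110, -104]', '[42, 51, 8, 115, -67, 101, -101]', '[41, 56, 4, 116, -69, 95, -96]', '[42, 62, 1, 114, -69, 92, -93]']
[array([ 0.427, -0.341,  0.292]), array([ 0.459, -0.261,  0.301]), array([ 0.487, -0.19 ,  0.26 ]), array([ 0.5  , -0.156,  0.197]), array([ 0.502, -0.152,  0.139])]
```

```bash
python3 - <<'E'
from h import *
manip.command_gripper(0.0,30)
p=manip.current_position(); manip.line_to([p[0],p[1],.45],v=.3)
pp,e=push_pose(2.15,1.5,out=.07); print(pp,e)
up=pp+np.array([0,0,.2])
print(manip.solve_ik(up,e))
manip.move_pose(up,e); snap('scene','k0'); snap('wrist','k0w'); print(manip.current_t(),np.round(manip.current_q()))
E
```

```text
[ 0.39658181 -0.41793407  0.27249704] [np.float64(180.0), np.float64(-60.943669269623484), np.float64(68.38999999999997)]
[ 77.11768105  31.68953618 -24.55831384  87.80135144 -37.29115698
  98.6321403   36.79941075]
28.05 [ 77.  32. -25.  88. -37.  99.  37.]
```

View pics/k0.png

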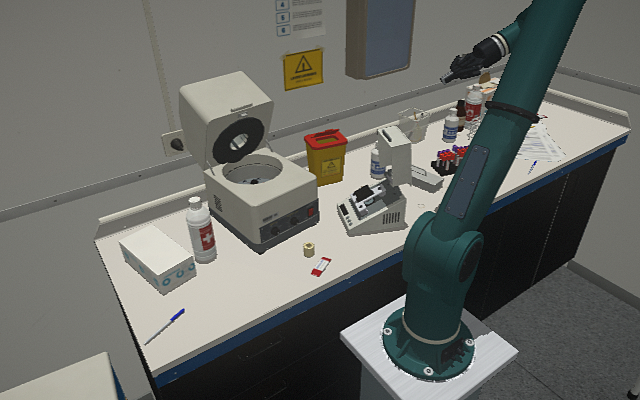

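View pics/k0w.png

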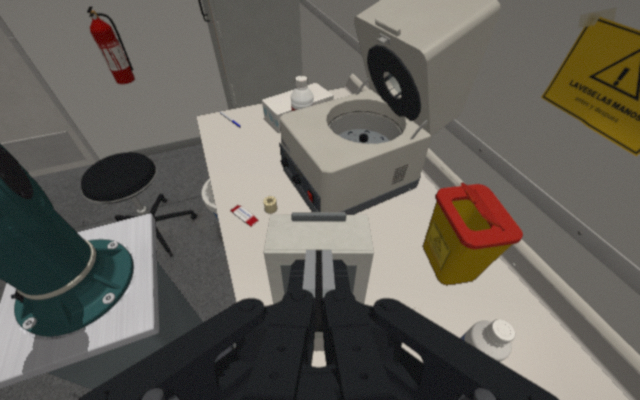

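```bash
python3 - <<'E'
from h import *
pp,e=push_pose(2.15,1.5,out=.07)
print('down guard',manip.line_to(pp,v=.2,guard=8),manip.current_position())
manip.sleep(.1); f0=manip.current_ft_force()
g=None
for th in (2.15,2.05,1.95,1.85,1.75):
    p,e=push_pose(th,1.5)
    g=manip.line_to(p,v=.05 if th<2.15 else .1,rot=e,guard=2.5)
    print(th,g,manip.current_position(),p,manip.current_ft_force()-f0,manip.current_t())
    if g: break
snap('scene','k1')
E
```

```text
down guard False [ 0.39716377 -0.41828141  0.27374198]
2.15 False [ 0.4219507  -0.3541494   0.28224145] [ 0.42209922 -0.3535173   0.28246404] [-0.83879142  0.38793295  0.72985969] 30.15
2.05 False [ 0.42721061 -0.34064351  0.288426  ] [ 0.42707724 -0.34095064  0.28824057] [-0.08602375  0.38964533  0.30785259] 30.5917
1.95 False [ 0.43238385 -0.32747562  0.29282353] [ 0.43224279 -0.32791061  0.29263882] [-0.74144963  0.30827629  0.06122952] 31.0333
1.85 False [ 0.43769542 -0.31379915  0.2960101 ] [ 0.43754424 -0.3145275   0.29561485] [-0.49669369  0.44303328  0.17810546] 31.475
1.75 True [ 0.43855196 -0.31138676  0.29569953] [ 0.44292863 -0.30093502  0.29713892] [-1.41548515  0.95297152  0.90656413] 31.6833
```

```bash
python3 -c "
from h import *
crop('k1',340,90,150,150,4,'k1c')"
```

```text
(no output)
```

View pics/k1c.png

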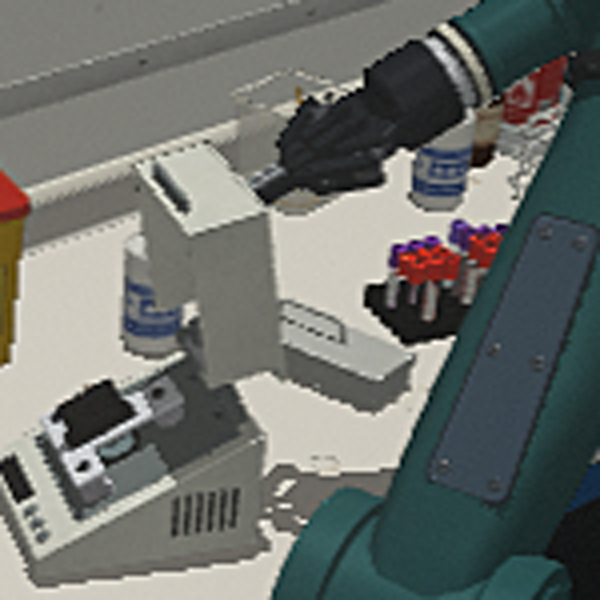

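```bash
python3 - <<'E'
from h import *
for th in np.arange(1.7,.29,-.175):
    al=1.5-(1.7-th)*.65
    p,e=push_pose(th,al,out=-.001)
    g=manip.line_to(p,v=.1,rot=e,guard=15)
    print(round(th,2),g,np.round(manip.current_position()-p,4),np.round(manip.current_ft_force(),1),round(manip.current_t(),2))
    if g: break
snap('scene','k2'); crop('k2',330,110,150,140,4,'k2c')
E
```

```text
1.7 False [0.0001 0.0007 0.0001] [-0.5  0.3 -0.3] 32.09
1.52 False [-0.      0.0002  0.0002] [ 0.1  0.3 -0.4] 32.51
1.35 False [-0.0003 -0.0004 -0.0003] [ 0.2 -0.8 -0.3] 32.92
1.17 False [-0.0003 -0.0006 -0.0003] [-0.5 -1.1 -0.9] 33.34
1.0 False [-0.0003 -0.0007 -0.0003] [-0.   0.1  0. ] 33.76
0.82 False [-0.0003 -0.0008 -0.0002] [ 0.7 -0.4  0.3] 34.17
0.65 False [-0.0003 -0.001  -0.0001] [-0.2 -1.   0.5] 34.58
0.47 False [-0.0002 -0.001   0.0001] [-0.3 -0.7  0.4] 34.98
0.3 False [-0.0002 -0.001   0.0002] [-0.2  0.8  0.2] 35.39
```

View pics/k2c.png

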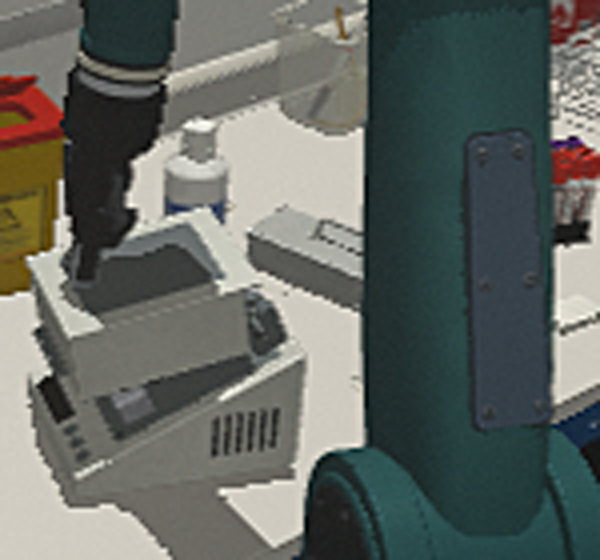

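```bash
python3 - <<'E'
from h import *
S=seat_T(SEAT)[:3,:3]
manip.sleep(.1)
print(np.round(S.T@manip.current_ft_force(),1))
al=1.5-1.4*.65
for th in (.2,.12,.06,.03,.01,-.01,-.03,-.05):
    p,e=push_pose(th,al,out=-.001)
    g=manip.line_to(p,v=.03,rot=e,guard=14)
    d=S.T@(manip.current_position()-p)
    f=S.T@manip.current_ft_force()
    print(th,g,np.round(d*1e3,1),np.round(f,1),round(manip.current_t(),2))
    if g or f[2]>13: break
manip.sleep(.3); print(np.round(S.T@manip.current_ft_force(),1)); snap('scene','k3'); crop('k3',330,110,150,140,4,'k3c')
E
```

```text
[-0.1 -0.1 -0. ]
0.2 False [-0.2 -0.2 -0.2] [-0.3  0.5  0.1] 36.18
0.12 False [-0.1 -0.2 -0.2] [ 0.6 -0.1  0.1] 36.73
0.06 False [-0.1 -0.2 -0.3] [-0.1  0.9 -0.1] 37.17
0.03 True [0.4 0.  1.4] [ 4.5 -1.5  7. ] 37.38
[ 4.5 -1.9  7.5]
```

View pics/k3c.png

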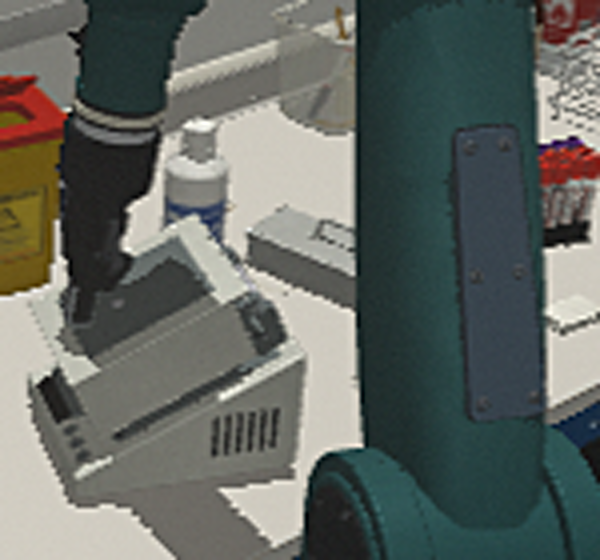

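```bash
python3 - <<'E'
from h import *
S=seat_T(SEAT)[:3,:3]
al=1.5-1.4*.65
for th in (.035,.025,.015,.005,-.005,-.015,-.03,-.045):
    p,e=push_pose(th,al,out=-.001)
    manip.line_to(p,v=.03,rot=e,guard=12); manip.sleep(.05)
    d=S.T@(manip.current_position()-p); x=S.T@(manip.current_position()-seat_T(SEAT)[:3,3])
    f=S.T@manip.current_ft_force()
    print(th,np.round(x*1e3,2),np.round(d*1e3,1),np.round(f,1),round(manip.current_t(),2))
    if np.linalg.norm(f)>17: break
snap('scene','k4'); crop('k4',330,110,150,140,4,'k4c')
E
```

```text
0.035 [-3.565e+01 -1.000e-02  9.538e+01] [ 0.2 -0.   0.7] [ 4.2 -1.4  8. ] 38.03
0.025 [-3.572e+01  6.000e-02  9.510e+01] [0.6 0.1 1.8] [ 9.6 -3.7 16.1] 38.33
```

View pics/k4c.png

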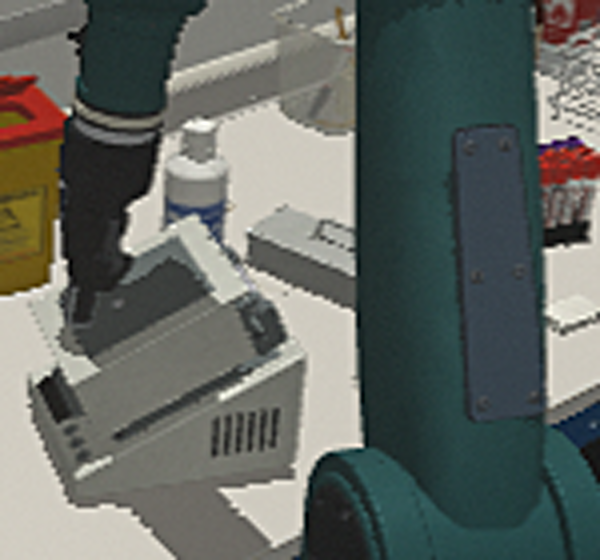

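```bash
python3 - <<'E'
from h import *
S=seat_T(SEAT)
p=manip.current_position(); manip.line_to(p+S[:3,:3]@[-.02,0,.06],v=.12)
# side/top view
s=np.array([.4786,-.2121,.11]); fr=np.array([np.cos(np.radians(68.3)),np.sin(np.radians(68.3)),0])
def tcp(yaw,d,shift):
    x=np.array([np.cos(np.radians(yaw)),np.sin(np.radians(yaw)),0])
    return s+shift*fr+ (.327*d-.084)*x+np.array([0,0,.945*d-.124])
manip.move_pose(tcp(68.3,.36,.035),[180,0,68.3]); manip.sleep(.2); c=snap('wrist','z1')
manip.move_pose([.45,.05,.42],[180,0,68.3]); snap('scene','z2'); snap('wrist','z3'); print(manip.current_t())
im=cv2.imread('pics/z1.png')
b=np.array([[-166,-64],[-166,64],[-6,64],[-6,-64]])/1e3
for th,cl in ((0,(0,0,255)),(.06,(0,255,0))):
    pts=np.array([hood_pt(th,-x)+[0,y,0] for x,y in b])
    q=np.round(proj(c,tp(S,pts))*1).astype(int); cv2.polylines(im,[q],True,cl,1)
cv2.imwrite('pics/z1o.png',im)
c=load('z2'); im=cv2.resize(cv2.imread('pics/z2.png')[120:250,320:430],None,fx=5,fy=5,interpolation=2)
for th,cl in ((0,(0,0,255)),(.06,(0,255,0))):
    pts=np.array([hood_pt(th,-x)+[0,y,0] for x,y in b])
    q=np.round((proj(c,tp(S,pts))-[320,120]+.5)*5-.5).astype(int); cv2.polylines(im,[q],True,cl,1)
cv2.imwrite('pics/z2o.png',im)
E
```

```text
40.95
```

View pics/z1o.png

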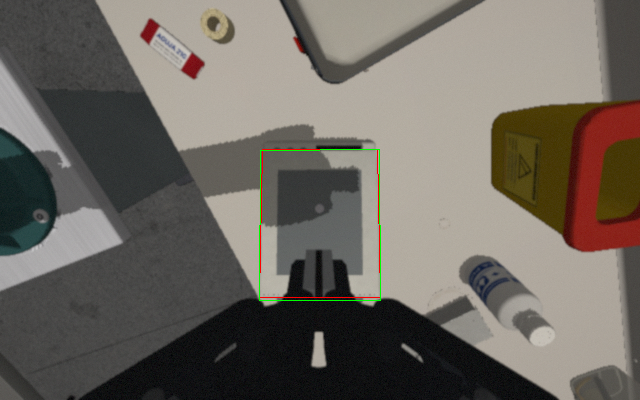

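View pics/z2o.png

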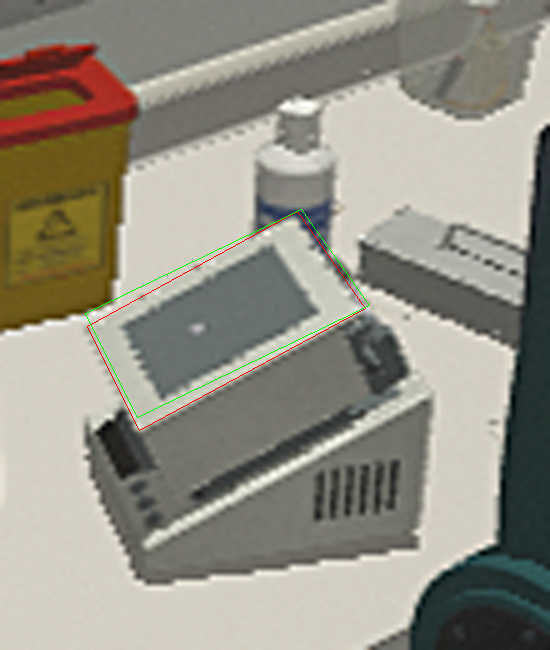

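```bash
python3 - <<'E'
from h import *
crop('z2',330,155,70,60,10,'z2e')
c=load('z2'); S=seat_T(SEAT)
b=np.array([[-166,-64],[-166,64],[-6,64],[-6,-64]])/1e3
for th in (0,.03,.06):
    pts=np.array([hood_pt(th,-x)+[0,y,0] for x,y in b]); print(th,np.round((proj(c,tp(S,pts))-[330,155]+.5)*10-.5).tolist())
E
```

```text
0 [[179.0, 511.0], [75.0, 302.0], [495.0, 73.0], [631.0, 266.0]]
0.03 [[177.0, 497.0], [73.0, 290.0], [499.0, 71.0], [635.0, 264.0]]
0.06 [[175.0, 484.0], [71.0, 277.0], [502.0, 69.0], [638.0, 261.0]]
```

View pics/z2e.png

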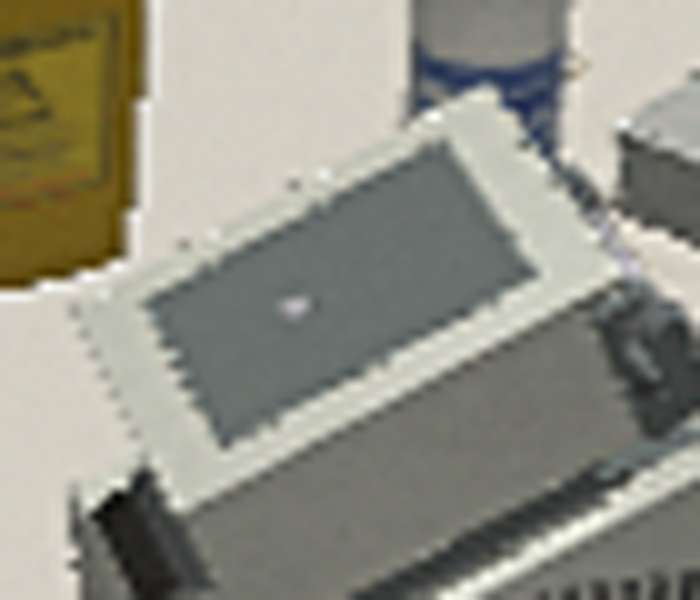

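```bash
python3 - <<'E'
from h import *
crop('z1',250,135,140,60,5.7,'z1e')
c=load('z1'); S=seat_T(SEAT)
b=np.array([[-166,-64],[-166,64],[-120,64],[-120,-64],[-6,-64]])/1e3
for th in (0,.03,.06):
    pts=np.array([hood_pt(th,-x)+[0,y,0] for x,y in b]); print(th,np.round((proj(c,tp(S,pts))-[250,135]+.5)*5.7-.5,1).tolist())
E
```

```text
0 [[69.2, 84.9], [724.8, 83.7], [729.7, 317.3], [64.8, 318.2], [53.4, 925.6]]
0.03 [[64.1, 85.0], [729.8, 83.8], [733.4, 321.9], [61.0, 322.8], [53.1, 933.3]]
0.06 [[58.9, 85.9], [735.0, 84.7], [737.3, 327.2], [57.2, 328.1], [52.8, 940.9]]
```

View pics/z1e.png

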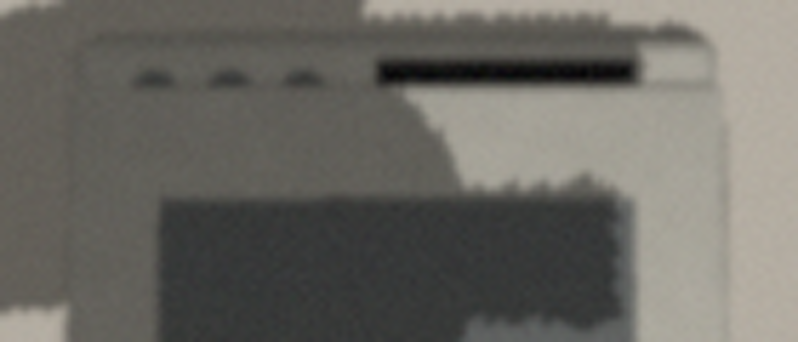

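View pics/z3.png

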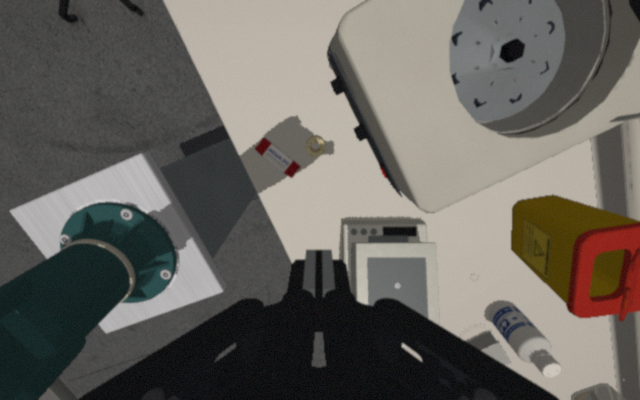

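```bash
python3 - <<'E'
from h import *
print(manip.current_t(),manip.current_position()); manip.sign_off()
E
```

```text
40.95 [0.45022213 0.04801121 0.41900841]
the job is handed in; nothing more can be done
```

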